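# Wind up the tool balancer and lock it

### The arm

A 6-joint arm with a two-finger parallel gripper is mounted at the origin on the work surface. World frame = base frame: x ahead of the robot, y to its left, z up, the work surface at z = 0. Lengths are in m, angles in degrees, forces in N, time in s.
With the tool pointing down it reaches from about 0.375 to 0.9 m from the base axis. Payload 3.1 kg.
Tool frame: the origin (TCP) lies on the centre line of the jaws, within the pads' length; the fingertips stand 14 mm ahead of it and the grasp point (between the pads) lies 5 mm behind it (bot.tips_ahead is the distance from the TCP to the fingertips, in m); z points along the fingers, y is the line along which they close (so a half turn about z gives the same grasp; the last joint's range is limited). The gripper opens to 87 mm and grips with 3 to 60 N. Pads are 19 mm wide; open, the fingers measure 117 mm over their backs; the gripper's body (75 mm by 190 mm) begins 51 mm behind the grasp point.
Start: joints at [-74.972, 30.224, 82.088, -0, 67.689, -10.227], TCP at [0.267, -0.565, 0.237] pointing down, gripper open.
Joint ranges: [-176.69, 176.69], [-43.24, 126.21], [12.49, 139.97], [-82, 262], [0, 151.66], [-163.58, 163.58]. Speed limits (degrees/s): [159.86, 159.86, 180, 180, 180, 180].

### API

Orientations are given as a 3x3 rotation matrix whose columns are the frame's x, y, z axes.
In Python, from rig import bot gives the robot as it stands.
- The arm moves only by the tool play_rows, never from a script. Its argument "moves" is a list that holds one entry, the list of rows, each a list of 6 numbers: the shift along the tool's x, y, z in mm, then the turn, a rotation vector about the tool's x, y, z in rad. A call has 1 to 5 rows; each row shifts and turns the commanded pose from where the row before left it, along the tool's axes as they then stand; what a row does not reach is not made up. A row lasts 1/10 s, in which the tool goes at most 50 mm and 8.59 degrees, less where a joint would pass 70% of its speed; a pose out of reach is approached as far as the arm can. A call with a gripper value outside its range is refused whole. "fingers" is the opening, from -1 (shut) to 1 (fully open), set as the call begins (left out, the last holds). The fingers move at their own pace and stop on an object; the grip force is fixed at half the most. Time passes only in rows, so rows that do not move let the fingers close. It gives the time, the measured TCP pose, the force, the opening and the grip force at its end, in the units of the state.
- bot.read_state(): the state, without advancing time (a new reading comes with each control period).
- bot.capture(name): name is "side" or "top" or "wrist"; returns a dict with "image" (480x640x3 uint8, blue, green, red), "fx", "fy", "cx", "cy" (pixels), "R" (3x3) and "t" (3): a world point X has camera coordinates R X + t. Camera axes: x right, y down, z forward; pixel columns grow to the right and rows downward; lengths in m; the calibration is good to about 2 mm. A picture is of the moment at which its call begins. There is no depth.
- bot.hand_in(): hands the job in; it is judged then, once.
Trained networks look in a picture, given as the dict that the camera call returned (one of the last four; its "shot" number tells which), for a name from the list of things; names that differ only in an ending like _2 or _b are one class to them, and where a whole thing is asked for, a point or a joint stands for the part that bears it (a point fixed in the world has none). Each returns a list of dicts, best first, with "confidence" (0 to 1); they miss things now and then, are a little off and sometimes report something else, mostly with a low value. They report only what shows in the picture. A call takes as long as a camera call.
- bot.search_frame(picture, query): "centre" ([column, row] in pixels, amid what is visible of it).
- bot.silhouettes(picture, query): "pixels" (480x640 bool, what is visible of it) and "centre" ([column, row] in pixels, amid what is visible of it).
- bot.pinpoint(picture, query): "centre" ([column, row] in pixels: a listed point, or the origin of a listed thing).
The state is a dict: "time_s": time; "joint_positions": joint angles; "qvel": joint speeds; "tau": joint torques, N m; "position": TCP position; "tcp_rot": TCP orientation; "force": force on the tool from outside, world axes, zero at the start; "moment": the same for the moment, N m; "opening": opening from 0.0 (shut) to 1.0 (fully open); "grasp_force": force on a finger pad.
Only numpy, scipy, OpenCV 4.12 (cv2) and the standard library are available. Lean on these libraries where they do the work, as an engineer would, in place of code of your own. Each camera call takes 0.05 s, during which the arm holds its last target. There are 200 camera calls.

### The job

Wind up the tool balancer on the bench: turn its crank clockwise (seen from above) by the knob until the stiff resistance suddenly drops away, and stop there, at most a quarter turn further on, so that the overwind pin does not pop up. Then press the steel locking plunger on the balancer's lug fully down, firmly but never with brute force, and let go, leaving the other things on the bench where they are.

Things in the scene. Friction and masses are not known exactly. Their poses are not given: they have to be found in the camera images.
- balancer: Grey drum, 180 mm across, top 60 mm above the bench, fixed to it lying flat. Origin: centre of its underside, on the crank's upright axis. A lug with the plunger stands out along its +y (60 mm wide, to 145 mm from the axis, top 50 mm above the bench); a block with a steel eye along +x to 160 mm, a black spout along -y to 115 mm, both lower than 50 mm.
- axis (a point): Point on the crank's axis at the drum's top, 60 mm above the bench. The crank turns about it, clockwise from above. From the start its spring pulls back with about 8 N at the knob (let go, it runs back to the start); after an unknown amount, 0.5 to 1.4 turns, a pawl inside drops and takes the load: within 20 degrees the resistance falls to 1 to 3 N and the crank stays where left.
- knob_mid (a point): Middle of the crank's black knob: upright, round, 23 mm across, 38 mm high, from 86 to 124 mm above the bench, 50 mm from the axis, at any angle at the start. It spins freely on the end of the flat steel crank arm (18 to 32 mm wide, top 86 mm above the bench), so a gripper may hold it without turning its wrist.
- plunger_top (a point): Centre of the top of the locking plunger's flat round steel head, 28 mm across, 115 mm from the axis along the balancer's +y. Up, it is 74 mm above the bench; fully down 62 mm (12 mm travel), the head then resting on a 38 mm wide collar. It takes about 4 N to move and stays where left. Until 15 degrees past the drop it is blocked after 1 to 2 mm.
- plunger (a joint): Travel of the locking plunger, m: 0 up, 0.012 fully down.
- flag (a joint): Height of the white overwind pin, 10 mm across, in the drum's top at 60 mm along -x and 30 mm along -y of the balancer's axis: 0 flush; it pops up 9 mm at once, for good, when the crank is turned about 95 degrees past the point where the pawl drops.
- spanner: Bystander: steel open-ended spanner 170 mm long, lying flat near the balancer's -y side. Origin under its middle.
- snap_hook: Bystander: steel snap hook 85 x 38 x 10 mm, lying flat beyond the balancer.
- collar: Bystander: dark steel ring 44 mm across, 16 mm high, lying beyond the balancer.
- oil: Bystander: white plastic bottle 52 mm across, 130 mm high, upright at one side of the bench.
- driver: Bystander: screwdriver 200 mm long, lying at one side of the bench.
- grease: Bystander: steel can 70 mm across, 70 mm high, upright at one side of the bench.

How it is judged (in metres and radians):
At the end, for the whole second after the job is handed in: The locking plunger is at least 10 mm down (of 12) and the overwind pin is still down (under 4 mm) (value of joint plunger above 0.01 m and value of joint flag below 0.004 m); the robot touches nothing.
It fails at once if the overwind pin popped up: the crank was wound more than about a quarter turn past the drop of resistance (value of joint flag above 0.004 m).
It fails at once if the plunger was pushed with brute force, over 35 N (contact force between the fingers and plunger above 35 N).
It fails at once if a bystander was shifted by more than 3 cm (distance of any of spanner, snap_hook, collar, oil, driver, grease from where it was at the start of the episode above 0.03 m).
It also fails if it takes over 70 s, if anything falls off the work surface, if the arm or the gripper's body presses on something with over 40 N, if the wrist force passes 120 N, or if a joint passes its speed limit or range.

## Working session

There is one attempt and no reset: what is moved stays moved. The work goes in short steps, Python scripts to look and compute and a tool call to move; the robot and the scene stay as the last step left them, time stands still between calls to the robot, and variables do not carry over. Pictures are saved under pics/ and viewed, at most 10 in all, crops included, and the job is handed in when it is done.

Besides the shell and the picture viewer there is one more tool, called after "Emit:" as a command line: name --argument value ..., lists and objects as JSON in quotes. play_rows: Moves the arm, as the interface text tells. Its arguments: {"type":"object","properties":{"moves":{"type":"array","items":{"type":"array","items":{"type":"array","items":{"type":"number"}}}},"fingers":{"type":"number"}},"required":["moves"]}

```bash
mkdir -p pics
cat > h.py <<'E'
import numpy as np, cv2
from rig import bot
def ray(p,uv,z):
    R=np.array(p["R"]);t=np.array(p["t"]).ravel()
    d=R.T@np.array([(uv[0]-p["cx"])/p["fx"],(uv[1]-p["cy"])/p["fy"],1]);c=-R.T@t
    return c+d*(z-c[2])/d[2]
Z=dict(axis=.06,knob_mid=.105,plunger_top=.074,balancer=0,spanner=0,snap_hook=0,collar=0,oil=0,driver=0,grease=0)
def look(cam,names=Z):
    p=bot.capture(cam)
    for n in names:
        for r in bot.pinpoint(p,n)[:2]:
            print(cam,n,np.round(r["centre"],0),round(r["confidence"],2),np.round(ray(p,r["centre"],Z[n]),4))
    return p
E
python3 - <<'E'
from h import *
for c in("top","side"):
    p=look(c);cv2.imwrite(f"pics/{c}0.png",p["image"])
s=bot.read_state();print(s["position"],s["tcp_rot"],s["opening"],s["force"])
E
```

```text
top axis [338. 254.] 0.9 [ 0.5453 -0.0412  0.06  ]
top axis [388. 237.] 0.45 [ 0.5945 -0.1883  0.06  ]
top knob_mid [318. 248.] 0.46 [0.5525 0.0164 0.105 ]
top plunger_top [298. 260.] 0.59 [0.5222 0.0735 0.074 ]
top plunger_top [320. 250.] 0.47 [0.5535 0.01   0.074 ]
top balancer [337. 259.] 0.63 [ 0.5395 -0.042   0.    ]
top snap_hook [171. 258.] 0.58 [0.5379 0.4532 0.    ]
top snap_hook [338. 258.] 0.56 [ 0.5401 -0.0441  0.    ]
top collar [288. 230.] 0.42 [0.6251 0.1053 0.    ]
top oil [477. 236.] 0.63 [ 0.6124 -0.4675  0.    ]
top grease [170. 258.] 0.8 [0.5379 0.4559 0.    ]
side axis [329. 245.] 0.76 [ 0.5429 -0.0267  0.06  ]
side axis [358. 145.] 0.59 [ 0.5866 -0.3959  0.06  ]
side knob_mid [320. 247.] 0.74 [0.547  0.0211 0.105 ]
side plunger_top [324. 280.] 0.62 [0.5147 0.0824 0.074 ]
side balancer [329. 256.] 0.67 [ 0.548  -0.0434  0.    ]
side balancer [328. 204.] 0.57 [ 0.6072 -0.2114  0.    ]
side spanner [330. 206.] 0.69 [ 0.599  -0.2037  0.    ]
side snap_hook [283. 222.] 0.65 [ 0.6941 -0.1107  0.    ]
side snap_hook [332. 245.] 0.48 [ 0.552  -0.0788  0.    ]
side collar [275. 294.] 0.64 [0.6266 0.1027 0.    ]
side oil [357. 145.] 0.55 [ 0.6066 -0.4694  0.    ]
side driver [445. 169.] 0.86 [ 0.3459 -0.4479  0.    ]
side grease [250. 458.] 0.63 [0.5275 0.4527 0.    ]
[ 0.26669273 -0.56520267  0.23655582] [[ 9.04413862e-01  4.26656263e-01  7.56221841e-06]
 [ 4.26656262e-01 -9.04413861e-01  2.99541118e-05]
 [ 1.96194846e-05 -2.38644461e-05 -1.00000000e+00]] 1.0007702928950473 [ 0.38032103  0.57879941 -0.07279654]
```

View pics/top0.png

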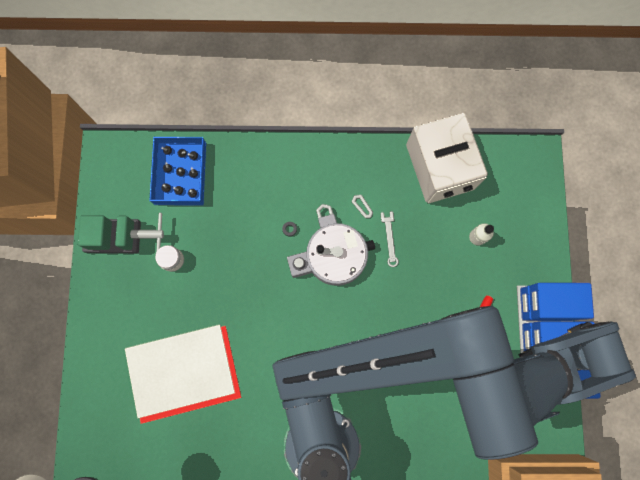

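View pics/side0.png

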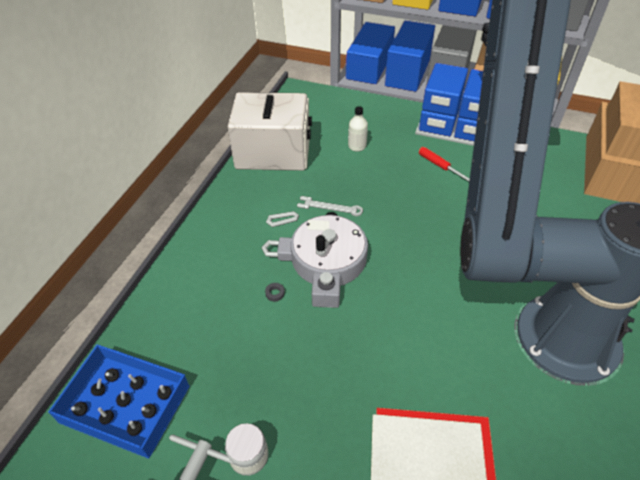

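The top view shows the drum centred near px (338,254), the knob at (320,249) and the plunger at (298,262), on the lug to the left. The side view agrees. The measured distances from the axis also fit: knob about 55 mm, plunger about 116 mm. I'll square up the tool and move in.

Emit:
play_rows --moves '[[[0,0,0,0,0,0.147],[0,0,0,0,0,0.147],[0,0,0,0,0,0.147],[20,-45,0,0,0,0],[20,-45,0,0,0,0]]]' --fingers 1

```text
time_s: 1.6
position: [0.3066, -0.4753, 0.2363]
tcp_rot: [[1.0, -0.003, 0.001], [-0.003, -1.0, -0.001], [0.001, 0.0, -1.0]]
force: [0.6, 0.0, -0.1]
opening: 0.998
grasp_force: 0.0
```

Emit:
play_rows --moves '[[[20,-45,0,0,0,0],[20,-45,0,0,0,0],[20,-45,0,0,0,0],[20,-45,0,0,0,0],[20,-45,0,0,0,0]]]'

```text
time_s: 2.1
position: [0.4073, -0.2485, 0.2368]
tcp_rot: [[1.0, -0.001, 0.001], [-0.001, -1.0, -0.0], [0.001, 0.0, -1.0]]
force: [0.6, -0.1, 0.6]
opening: 1.002
grasp_force: 0.0
```

Emit:
play_rows --moves '[[[20,-45,0,0,0,0],[20,-45,0,0,0,0],[20,-45,0,0,0,0],[20,-45,0,0,0,0],[0,0,0,0,0,0]]]'

```text
time_s: 2.6
position: [0.4883, -0.065, 0.2368]
tcp_rot: [[1.0, 0.008, 0.001], [0.008, -1.0, 0.002], [0.002, -0.002, -1.0]]
force: [-0.2, -0.1, -0.9]
opening: 1.0
grasp_force: 0.0
```

Run:
```python
from h import *
p=look("wrist",["axis","knob_mid","plunger_top"]);cv2.imwrite("pics/w1.png",p["image"])
look("side",["axis","knob_mid","plunger_top"])
s=bot.read_state();print(s["time_s"],s["position"],np.round(s["tcp_rot"],3),s["force"],s["joint_positions"])
```

```text
wrist axis [287. 156.] 0.76 [ 0.5485 -0.0382  0.06  ]
wrist knob_mid [221. 156.] 0.62 [0.5488 0.0106 0.105 ]
wrist plunger_top [165. 193.] 0.81 [0.5157 0.0718 0.074 ]
side axis [329. 242.] 0.91 [ 0.5448 -0.0364  0.06  ]
side knob_mid [318. 242.] 0.69 [0.5537 0.0108 0.105 ]
side knob_mid [326. 207.] 0.5 [ 0.5735 -0.0999  0.105 ]
side plunger_top [325. 279.] 0.62 [0.5142 0.0774 0.074 ]
3.0 [ 0.48645816 -0.07169225  0.23655709] [[ 1.    -0.003 -0.   ]
 [-0.003 -1.    -0.   ]
 [-0.     0.    -1.   ]] [ 0.32745756 -0.13717176 -0.3154047 ] [-2.14253938e+01  2.00049551e+01  1.00821485e+02 -9.12850113e-03
  5.91772790e+01  6.87409049e+01]
```

View pics/w1.png

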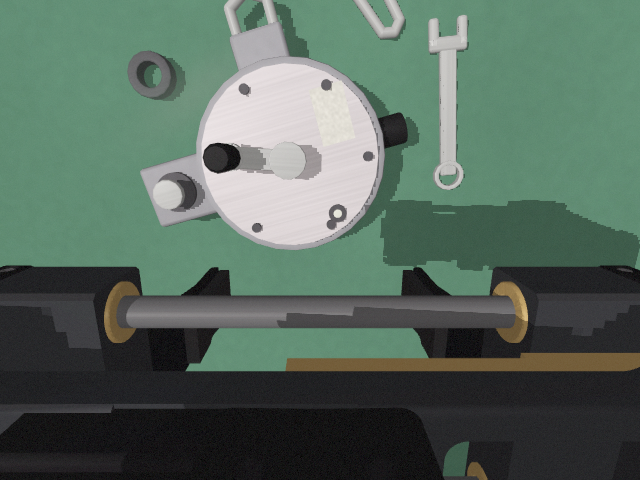

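The wrist view shows the knob at px (221,157), the axis at (287,158) and the plunger at (170,193). That gives axis (0.547,-0.038), knob (0.550,0.012) and plunger (0.516,0.076), which match the stated 50 mm and 115 mm. Next I'll go over the knob and down.

Emit:
play_rows --moves '[[[31,-35,0,0,0,0],[32,-35,0,0,0,0],[0,-14,30,0,0,0],[0,0,40,0,0,0],[0,0,30,0,0,0]]]'

```text
time_s: 3.5
position: [0.5493, 0.0134, 0.1349]
tcp_rot: [[1.0, -0.001, -0.001], [-0.001, -1.0, 0.0], [-0.001, -0.0, -1.0]]
force: [-0.9, 0.8, -0.2]
opening: 1.003
grasp_force: 0.0
```

Emit:
play_rows --moves '[[[0,0,20,0,0,0],[0,0,11,0,0,0],[0,0,0,0,0,0],[0,0,0,0,0,0]]]'

```text
time_s: 3.9
position: [0.5505, 0.013, 0.1062]
tcp_rot: [[1.0, -0.001, 0.001], [-0.001, -1.0, -0.0], [0.001, 0.0, -1.0]]
force: [0.2, -0.3, 0.2]
opening: 1.0
grasp_force: 0.0
```

Emit:
play_rows --moves '[[[0,0,0,0,0,0],[0,0,0,0,0,0],[0,0,0,0,0,0],[0,0,0,0,0,0],[0,0,0,0,0,0]]]' --fingers -1

```text
time_s: 4.4
position: [0.5499, 0.0138, 0.1058]
tcp_rot: [[1.0, -0.0, 0.0], [-0.0, -1.0, -0.0], [0.0, 0.0, -1.0]]
force: [-0.7, 0.6, -0.3]
opening: 0.632
grasp_force: 0.0
```

Run:
```python
from h import *
p=look("wrist",["axis","knob_mid","plunger_top"]);cv2.imwrite("pics/w2.png",p["image"])
s=bot.read_state();print(s["time_s"],s["position"],s["force"],s["opening"],s["grasp_force"])
```

```text
wrist axis [404. 272.] 0.75 [ 0.545  -0.0396  0.06  ]
wrist knob_mid [325. 302.] 0.69 [0.5468 0.0092 0.105 ]
4.6 [0.54976694 0.01377193 0.10553235] [-1.12514039  0.47337041  0.83454555] 0.44711107872845574 0.0
```

View pics/w2.png

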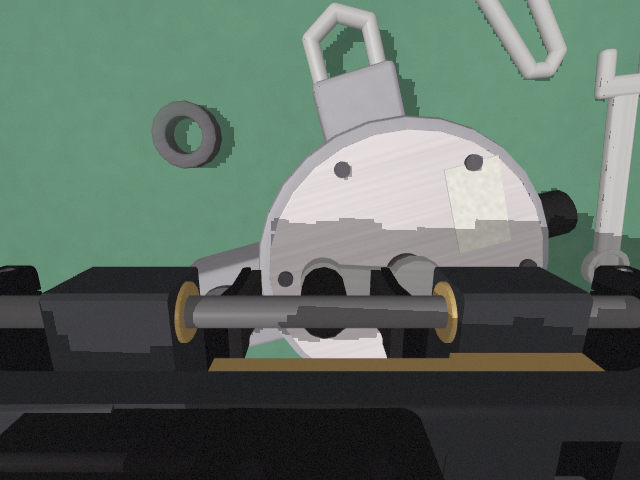

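The knob is between the closing pads at px (325,300), roughly centred. The fingers are still moving, so I'll let them finish.

Emit:
play_rows --moves '[[[0,0,0,0,0,0],[0,0,0,0,0,0],[0,0,0,0,0,0],[0,0,0,0,0,0],[0,0,0,0,0,0]]]'

```text
time_s: 5.1
position: [0.55, 0.0108, 0.1052]
tcp_rot: [[1.0, 0.002, -0.0], [0.002, -1.0, -0.005], [-0.0, 0.005, -1.0]]
force: [-0.8, -9.5, -2.3]
opening: 0.251
grasp_force: 30.0
```

Run:
```python
from h import *
look("wrist",["axis","knob_mid"]);look("top",["axis","knob_mid"])
a=np.array([.547,-.0385])
import math
th=np.radians(88)
for k in range(0,52,1):
    t0=th-np.radians(10*k);t1=t0-np.radians(10)
    d=50*np.array([math.cos(t1)-math.cos(t0),math.sin(t1)-math.sin(t0)])
    if k%5==0:print("\n",k*10,end=" ")
    print([round(d[0],1),round(-d[1],1)],end=" ")
```

```text
wrist axis [401. 270.] 0.78 [ 0.5468 -0.0406  0.06  ]
wrist knob_mid [319. 301.] 0.76 [0.5476 0.0093 0.105 ]
top axis [336. 252.] 0.95 [ 0.5485 -0.0369  0.06  ]

 0 [np.float64(8.7), np.float64(1.1)] [np.float64(8.3), np.float64(2.5)] [np.float64(7.8), np.float64(4.0)] [np.float64(7.0), np.float64(5.2)] [np.float64(5.9), np.float64(6.4)] 
 50 [np.float64(4.7), np.float64(7.3)] [np.float64(3.4), np.float64(8.0)] [np.float64(2.0), np.float64(8.5)] [np.float64(0.5), np.float64(8.7)] [np.float64(-1.1), np.float64(8.7)] 
 100 [np.float64(-2.5), np.float64(8.3)] [np.float64(-4.0), np.float64(7.8)] [np.float64(-5.2), np.float64(7.0)] [np.float64(-6.4), np.float64(5.9)] [np.float64(-7.3), np.float64(4.7)] 
 150 [np.float64(-8.0), np.float64(3.4)] [np.float64(-8.5), np.float64(2.0)] [np.float64(-8.7), np.float64(0.5)] [np.float64(-8.7), np.float64(-1.1)] [np.float64(-8.3), np.float64(-2.5)] 
 200 [np.float64(-7.8), np.float64(-4.0)] [np.float64(-7.0), np.float64(-5.2)] [np.float64(-5.9), np.float64(-6.4)] [np.float64(-4.7), np.float64(-7.3)] [np.float64(-3.4), np.float64(-8.0)] 
 250 [np.floa
[... 286 characters left out ...]
] [np.float64(8.0), np.float64(-3.4)] [np.float64(8.5), np.float64(-2.0)] 
 350 [np.float64(8.7), np.float64(-0.5)] [np.float64(8.7), np.float64(1.1)] [np.float64(8.3), np.float64(2.5)] [np.float64(7.8), np.float64(4.0)] [np.float64(7.0), np.float64(5.2)] 
 400 [np.float64(5.9), np.float64(6.4)] [np.float64(4.7), np.float64(7.3)] [np.float64(3.4), np.float64(8.0)] [np.float64(2.0), np.float64(8.5)] [np.float64(0.5), np.float64(8.7)] 
 450 [np.float64(-1.1), np.float64(8.7)] [np.float64(-2.5), np.float64(8.3)] [np.float64(-4.0), np.float64(7.8)] [np.float64(-5.2), np.float64(7.0)] [np.float64(-6.4), np.float64(5.9)] 
 500 [np.float64(-7.3), np.float64(4.7)] [np.float64(-8.0), np.float64(3.4)]
```

Emit:
play_rows --moves '[[[8.7,3.6,0,0,0,0],[8.3,2.5,0,0,0,0],[7.8,4.0,0,0,0,0],[7.0,5.2,0,0,0,0],[5.9,6.4,0,0,0,0]]]'

```text
time_s: 5.9
position: [0.5816, -0.0031, 0.105]
tcp_rot: [[1.0, -0.002, -0.013], [-0.002, -1.0, 0.009], [-0.013, -0.009, -1.0]]
force: [-6.4, 12.3, 7.4]
opening: 0.248
grasp_force: 30.0
```

Emit:
play_rows --moves '[[[4.7,7.3,0,0,0,0],[3.4,8.0,0,0,0,0],[2.0,8.5,0,0,0,0],[0.5,8.7,0,0,0,0],[-1.1,8.7,0,0,0,0]]]'

```text
time_s: 6.4
position: [0.5972, -0.0444, 0.1057]
tcp_rot: [[1.0, -0.003, 0.001], [-0.003, -1.0, 0.009], [0.001, -0.009, -1.0]]
force: [3.1, 13.7, 1.9]
opening: 0.248
grasp_force: 30.0
```

Emit:
play_rows --moves '[[[-2.5,8.3,0,0,0,0],[-4.0,7.8,0,0,0,0],[-5.2,7.0,0,0,0,0],[-6.4,5.9,0,0,0,0],[-7.3,4.7,0,0,0,0]]]'

```text
time_s: 6.9
position: [0.5761, -0.0806, 0.1063]
tcp_rot: [[1.0, -0.003, 0.011], [-0.003, -1.0, 0.004], [0.011, -0.004, -1.0]]
force: [9.6, 10.9, -2.5]
opening: 0.247
grasp_force: 30.0
```

Emit:
play_rows --moves '[[[-8.0,3.4,0,0,0,0],[-8.5,2.0,0,0,0,0],[-8.7,0.5,0,0,0,0],[-8.7,-1.1,0,0,0,0],[-8.3,-2.5,0,0,0,0]]]'

```text
time_s: 7.4
position: [0.5382, -0.0884, 0.1069]
tcp_rot: [[1.0, -0.001, 0.02], [-0.001, -1.0, -0.007], [0.02, 0.007, -1.0]]
force: [14.1, -4.7, -8.4]
opening: 0.25
grasp_force: 30.0
```

Emit:
play_rows --moves '[[[-7.8,-4.0,0,0,0,0],[-7.0,-5.2,0,0,0,0],[-5.9,-6.4,0,0,0,0],[-4.7,-7.3,0,0,0,0],[-3.4,-8.0,0,0,0,0]]]'

```text
time_s: 7.9
position: [0.5022, -0.0597, 0.1062]
tcp_rot: [[1.0, 0.004, 0.003], [0.004, -1.0, -0.009], [0.003, 0.009, -1.0]]
force: [-3.3, -16.9, 0.1]
opening: 0.248
grasp_force: 30.0
```

Emit:
play_rows --moves '[[[-3.2,-8.0,0,0,0,0],[-0.7,-8.7,0,0,0,0],[1.1,-8.7,0,0,0,0],[2.5,-8.3,0,0,0,0],[4.0,-7.8,0,0,0,0]]]'

```text
time_s: 8.4
position: [0.5039, -0.0146, 0.1055]
tcp_rot: [[1.0, 0.002, -0.001], [0.002, -1.0, -0.003], [-0.001, 0.003, -1.0]]
force: [-1.8, -8.7, 0.0]
opening: 0.247
grasp_force: 30.0
```

Emit:
play_rows --moves '[[[0,0,0,0,0,0],[0,0,0,0,0,0],[0,0,0,0,0,0]]]'

```text
time_s: 8.7
position: [0.5049, -0.013, 0.1056]
tcp_rot: [[1.0, -0.001, 0.001], [-0.001, -1.0, -0.0], [0.001, 0.0, -1.0]]
force: [0.9, -1.9, -2.4]
opening: 0.25
grasp_force: 30.0
```

Emit:
play_rows --moves '[[[2.4,-3.6,0,0,0,0],[2.7,-3.4,0,0,0,0],[0,0,0,0,0,0],[0,0,0,0,0,0],[0,0,0,0,0,0]]]'

```text
time_s: 9.2
position: [0.51, -0.0063, 0.1056]
tcp_rot: [[1.0, 0.0, 0.001], [0.0, -1.0, -0.001], [0.001, 0.001, -1.0]]
force: [1.4, -5.0, -2.6]
opening: 0.249
grasp_force: 30.0
```

Static resistance dropped from about 14 N (moving) to 1–3 N. The crank is now about 25–65° past the drop. I'll release the knob and rise.

Emit:
play_rows --moves '[[[0,0,0,0,0,0],[0,0,0,0,0,0],[0,0,0,0,0,0],[0,0,0,0,0,0],[0,0,0,0,0,0]]]' --fingers 0.4

```text
time_s: 9.7
position: [0.5092, -0.0054, 0.1056]
tcp_rot: [[1.0, -0.0, -0.0], [-0.0, -1.0, 0.0], [-0.0, -0.0, -1.0]]
force: [1.3, -0.0, -0.3]
opening: 0.617
grasp_force: 0.0
```

Emit:
play_rows --moves '[[[0,0,-15,0,0,0],[0,0,-25,0,0,0],[-10,0,-40,0,0,0],[-30,0,-30,0,0,0],[-30,0,0,0,0,0]]]'

```text
time_s: 10.2
position: [0.4417, -0.0063, 0.219]
tcp_rot: [[1.0, 0.0, 0.009], [0.0, -1.0, -0.002], [0.009, 0.002, -1.0]]
force: [0.6, 0.8, -0.3]
opening: 0.703
grasp_force: 0.0
```

Emit:
play_rows --moves '[[[0,-30,0,0,0,0],[0,-30,0,0,0,0],[0,0,0,0,0,0],[0,0,0,0,0,0],[0,0,0,0,0,0]]]' --fingers -1

```text
time_s: 10.7
position: [0.4396, 0.0538, 0.2155]
tcp_rot: [[1.0, -0.0, 0.0], [-0.0, -1.0, -0.0], [0.0, 0.0, -1.0]]
force: [-0.1, -0.3, 1.2]
opening: 0.329
grasp_force: 0.0
```

Run:
```python
from h import *
p=look("wrist",["axis","knob_mid","plunger_top"]);cv2.imwrite("pics/w3.png",p["image"])
look("side",["axis","knob_mid","plunger_top"])
s=bot.read_state();print(s["time_s"],s["position"],s["force"],s["opening"])
```

```text
wrist axis [428.  96.] 0.68 [ 0.5482 -0.0389  0.06  ]
wrist knob_mid [399. 147.] 0.78 [ 0.5075 -0.0074  0.105 ]
wrist plunger_top [295. 134.] 0.64 [0.5182 0.07   0.074 ]
side axis [332. 242.] 0.92 [ 0.539  -0.0388  0.06  ]
side axis [341. 240.] 0.51 [ 0.5219 -0.0509  0.06  ]
side knob_mid [341. 239.] 0.53 [ 0.5099 -0.015   0.105 ]
side plunger_top [326. 281.] 0.48 [0.511  0.0834 0.074 ]
11.1 [0.43945871 0.05394271 0.21549839] [-0.30141798  0.44858361  0.08203384] 0.022268589770079863
```

View pics/w3.png

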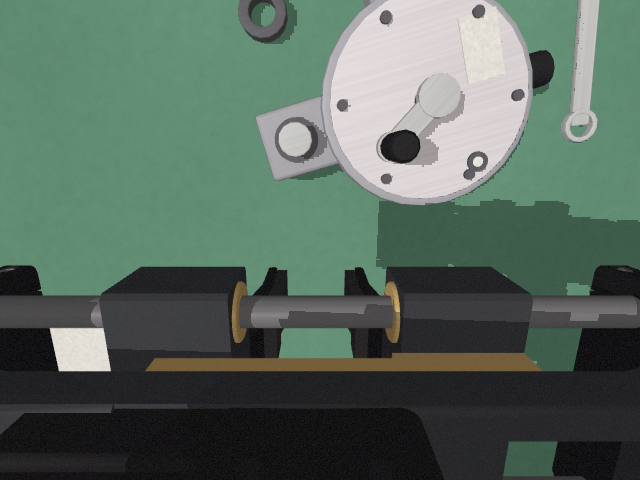

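The knob stayed put at px (400,147), and the plunger head is at (295,139). Plunger estimate (0.516,0.0715), exactly 115 mm from the axis. I'll move above it and approach.

Emit:
play_rows --moves '[[[38,-9,10,0,0,0],[38,-9,20,0,0,0],[0,0,40,0,0,0],[0,0,35,0,0,0],[0,0,0,0,0,0]]]'

```text
time_s: 11.6
position: [0.5119, 0.0724, 0.1065]
tcp_rot: [[1.0, -0.0, -0.011], [-0.0, -1.0, 0.001], [-0.011, -0.001, -1.0]]
force: [-0.9, 0.4, -0.0]
opening: 0.002
grasp_force: 0.0
```

Emit:
play_rows --moves '[[[0,0,10,0,0,0],[0,0,5,0,0,0],[0,0,0,0,0,0],[0,0,0,0,0,0]]]'

```text
time_s: 12.0
position: [0.5161, 0.0721, 0.0967]
tcp_rot: [[1.0, -0.0, 0.002], [-0.0, -1.0, -0.0], [0.002, 0.0, -1.0]]
force: [0.5, 0.2, 0.4]
opening: 0.004
grasp_force: 0.0
```

Run:
```python
from h import *
p=bot.capture("side");cv2.imwrite("pics/s2.png",cv2.resize(p["image"][190:330,240:420],None,fx=4,fy=4))
s=bot.read_state();print(s["time_s"],s["position"],s["force"],s["opening"],bot.tips_ahead)
```

```text
12.05 [0.51614701 0.07216647 0.09671678] [-0.10283059 -0.27636665  0.54587669] 0.0038862536114933777 0.014
```

View pics/s2.png

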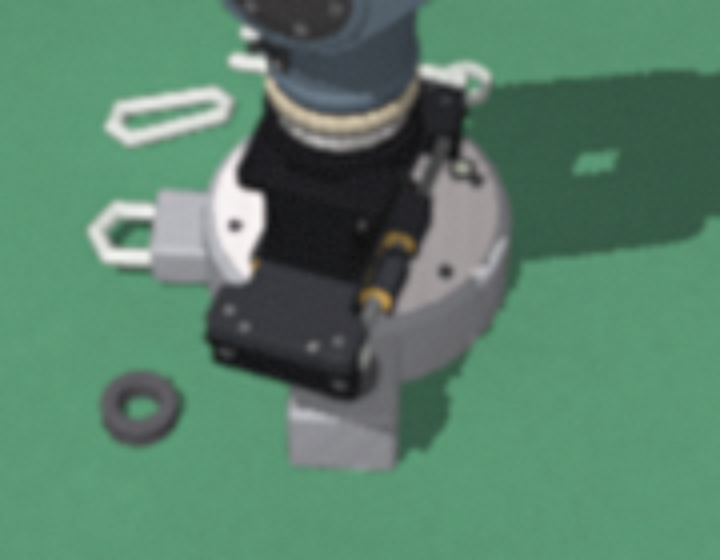

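The gripper body hides the plunger here, so force will be my guide. The tips are 9 mm above the head, and I'll press in small steps.

Emit:
play_rows --moves '[[[0,0,4,0,0,0],[0,0,4,0,0,0],[0,0,2,0,0,0],[0,0,2,0,0,0],[0,0,0,0,0,0]]]'

```text
time_s: 12.55
position: [0.5158, 0.0722, 0.0834]
tcp_rot: [[1.0, -0.0, 0.001], [-0.0, -1.0, -0.0], [0.001, 0.0, -1.0]]
force: [0.5, 0.2, 1.2]
opening: 0.008
grasp_force: 0.5
```

Emit:
play_rows --moves '[[[0,0,1,0,0,0],[0,0,1,0,0,0],[0,0,0,0,0,0]]]'

```text
time_s: 12.85
position: [0.5158, 0.0722, 0.0815]
tcp_rot: [[1.0, -0.0, 0.001], [-0.0, -1.0, -0.0], [0.001, 0.0, -1.0]]
force: [1.2, -0.1, 3.2]
opening: 0.002
grasp_force: 1.1
```

The tips are at 67.5 mm with only 3 N, so the plunger isn't blocked. Continuing down.

Emit:
play_rows --moves '[[[0,0,1,0,0,0],[0,0,1,0,0,0],[0,0,1,0,0,0],[0,0,1,0,0,0],[0,0,0,0,0,0]]]'

```text
time_s: 13.35
position: [0.5157, 0.0722, 0.0774]
tcp_rot: [[1.0, -0.0, 0.001], [-0.0, -1.0, -0.0], [0.001, 0.0, -1.0]]
force: [1.8, -0.3, 1.9]
opening: 0.004
grasp_force: 1.1
```

Emit:
play_rows --moves '[[[0,0,1,0,0,0],[0,0,1,0,0,0],[0,0,0,0,0,0],[0,0,0,0,0,0]]]'

```text
time_s: 13.75
position: [0.5157, 0.0722, 0.0764]
tcp_rot: [[1.0, -0.0, 0.001], [-0.0, -1.0, -0.0], [0.001, 0.0, -1.0]]
force: [0.8, -0.7, 10.4]
opening: 0.005
grasp_force: 4.9
```

It has bottomed at 62.4 mm with 10 N. I'll add a small extra push, then retract.

Emit:
play_rows --moves '[[[0,0,0.7,0,0,0],[0,0,0,0,0,0],[0,0,0,0,0,0]]]'

```text
time_s: 14.05
position: [0.5157, 0.0722, 0.0763]
tcp_rot: [[1.0, -0.0, 0.001], [-0.0, -1.0, -0.0], [0.001, 0.0, -1.0]]
force: [-1.0, 0.4, 15.2]
opening: 0.005
grasp_force: 7.5
```

Emit:
play_rows --moves '[[[0,0,-10,0,0,0],[0,0,-30,0,0,0],[0,0,-40,0,0,0],[-40,0,-25,0,0,0],[-40,0,0,0,0,0]]]'

```text
time_s: 14.55
position: [0.4364, 0.0721, 0.1823]
tcp_rot: [[1.0, 0.0, 0.006], [0.0, -1.0, -0.001], [0.006, 0.001, -1.0]]
force: [-0.1, -0.0, -0.3]
opening: 0.006
grasp_force: 0.0
```

Emit:
play_rows --moves '[[[0,0,-20,0,0,0],[0,0,0,0,0,0],[0,0,0,0,0,0],[0,0,0,0,0,0]]]'

```text
time_s: 14.95
position: [0.4363, 0.0721, 0.1993]
tcp_rot: [[1.0, -0.0, -0.0], [-0.0, -1.0, -0.0], [-0.0, 0.0, -1.0]]
force: [-0.4, -0.6, -0.0]
opening: 0.004
grasp_force: 0.0
```

Run:
```python
from h import *
p=bot.capture("side");w=bot.capture("wrist")
a=cv2.resize(p["image"][190:330,240:400],(640,560),interpolation=cv2.INTER_CUBIC)
b=cv2.resize(w["image"][0:270,180:560],(780,554));cv2.imwrite("pics/w4.png",b);cv2.imwrite("pics/s4.png",a)
s=bot.read_state();print(s["time_s"],s["position"],s["force"])
```

```text
15.05 [0.4359517  0.07213658 0.19911695] [ 0.64649833  0.67839588 -0.24388788]
```

View pics/s4.png

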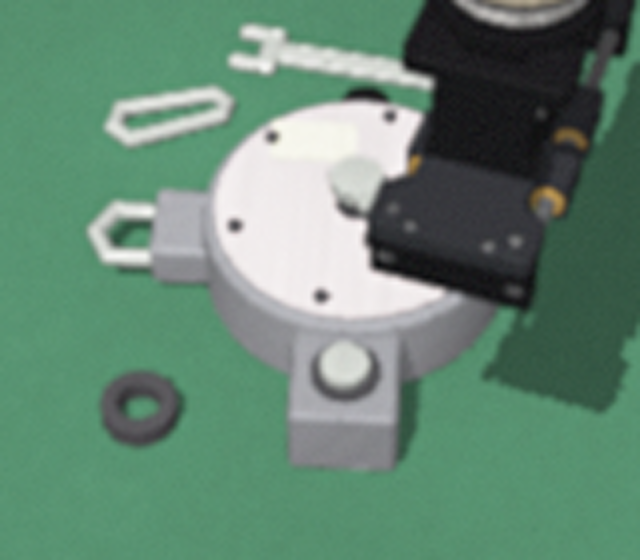

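View pics/w4.png

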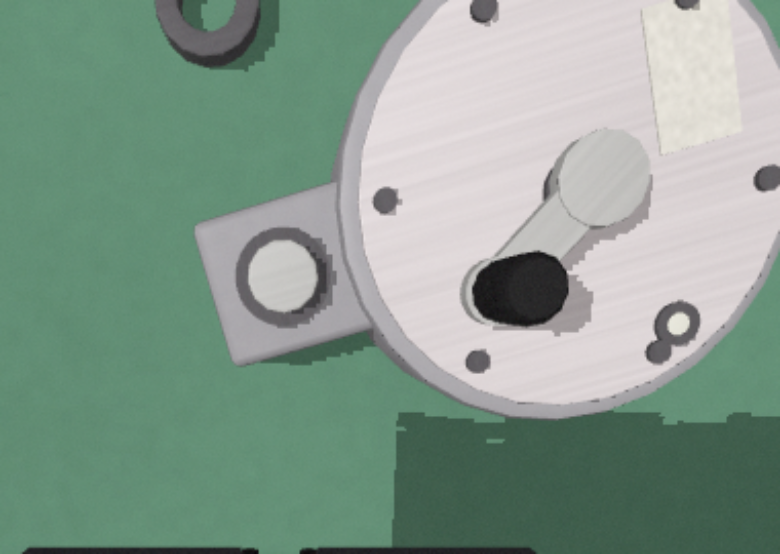

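The plunger head sits on its collar (crop px 283,276), and the overwind pin is flush (678,323). The crank stayed put and the arm is clear, so I'm handing in.

```bash
python3 -c "
from rig import bot
print(bot.hand_in())"
```

```text
the job is handed in; nothing more can be done
None
```

The job is handed in, with no verdict returned: crank wound past the pawl drop, plunger down on its collar (about 15 N peak reading), overwind pin flush, arm clear, and no bystander touched.

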